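Fit out the two-bay dry bath for a run

TASK

Fit out the two-bay dry bath: first seat the empty block whose slot fits the tube strip flat in the left bay (as the robot sees it) and the empty block whose wide bores fit the dropper bottles flat in the right bay. Then stand the tube strip in the slot and the bottles upright in the bores, the blue-capped one between the strip and the yellow-capped one. Leave the narrow-bored block and the grey-capped bottle where they are.

Things in the scene. Friction and masses are not known exactly. Their poses are not given: they have to be found in the camera images.
- dry_bath: Fixed white block heater, 264 mm long (y), deck x -42..42 mm at z = 50, lower sloped grey console to x = -60 mm on the robot's side. Origin: on the worktop under the midpoint between its bays; y to the left. Bays 64 x 112 mm (x, y), centred at y = +62 (left) and -62 mm (right), floor at z = 40, 45-degree 4 mm lead-in; 4 mm play round a block. Yaw within 0.15 rad.
- slot_block: Slotted aluminium block, 56 x 104 x 45 mm high, 0.45 kg. Origin: centre of underside, y along its length, same either way round; grasp across its 56 mm width. Central slot in its top 22 x 86 mm (x, y), floor at z = 33 mm (12 deep) with six dark dimples, 4 mm lead-in: takes the tube strip.
- bottle_block: Wide-bored aluminium block, 56 x 104 x 45 mm high, 0.45 kg. Origin: centre of underside, y along its length, same either way round; grasp across its 56 mm width. Two round bores in its top, 31 mm diameter, at y = +25 and -25 mm, floor at z = 15 mm (30 deep), 3 mm lead-in: each takes a dropper bottle.
- tube_block: Narrow-bored aluminium block, 56 x 104 x 45 mm high, 0.45 kg. Origin: centre of underside, y along its length, same either way round; grasp across its 56 mm width. Eight 14 mm bores in its top, two rows of four. Not needed; stays where it is.
- tube_strip: Row of six clear tubes on a foot with coloured fields (blue, yellow, white, pink), 15 x 78 x 29 mm high, 20 g, upright. Origin: centre of its underside; y along the strip, same either way round. Grasp across its 15 mm width near the top; 17 mm stand out of the slot.
- blue_bottle: Clear dropper bottle with black collar and light-blue dropper cap, 90 mm high, upright, 22 g; 23 mm in diameter up to 60 mm, 18 mm above. Origin: centre of its underside. Grasp body or collar; in a bore 60 mm of it stand out.
- yellow_bottle: The same 90 mm dropper bottle (23 mm body) with a yellow dropper cap. Origin: centre of its underside.
- grey_bottle: The same dropper bottle with a grey dropper cap. Origin: centre of its underside. Not needed; stays where it is. (Bottles in the clear rack at the back have no part in this.)
Things that resemble listed ones, but are neither listed nor needed, are in the scene too. What is shaped like the yellow_bottle but orange is not meant.

How it is judged (in metres and radians):
On the way:
1. both blocks, still empty, are seated in their bays (x of slot_block in the frame of dry_bath between -0.008 and 0.008 m and y of slot_block in the frame of dry_bath between 0.054 and 0.07 m and z of slot_block in the frame of dry_bath between 0.037 and 0.043 m and angle between each of slot_block, bottle_block's own z axis and vertical below 0.05 rad and angle between the y axis of each of slot_block, bottle_block and the y axis of dry_bath, either way round below 0.12 rad and x of bottle_block in the frame of dry_bath between -0.008 and 0.008 m and y of bottle_block in the frame of dry_bath between -0.07 and -0.054 m and z of bottle_block in the frame of dry_bath between 0.037 and 0.043 m and horizontal distance between tube_strip and slot_block above 0.03 m and horizontal distance between each of blue_bottle, yellow_bottle and bottle_block above 0.06 m), for 0.2 s.
At the end, for the whole second after the job is handed in: Slotted block flat in the left bay, wide-bored block flat in the right bay (8 mm, 3 mm in height); strip upright on the slot floor (4 mm in height); blue-capped bottle upright in the bore next to the slotted block, yellow-capped in the outer bore (13 mm, 5 mm in height); all released, at rest (x of slot_block in the frame of dry_bath between -0.008 and 0.008 m and y of slot_block in the frame of dry_bath between 0.054 and 0.07 m and z of slot_block in the frame of dry_bath between 0.037 and 0.043 m and angle between each of slot_block, bottle_block's own z axis and vertical below 0.05 rad and angle between the y axis of each of slot_block, bottle_block and the y axis of dry_bath, either way round below 0.12 rad and x of bottle_block in the frame of dry_bath between -0.008 and 0.008 m and y of bottle_block in the frame of dry_bath between -0.07 and -0.054 m and z of bottle_block in the frame of dry_bath between 0.037 and 0.043 m and x of tube_strip in the frame of slot_block between -0.008 and 0.008 m and y of tube_strip in the frame of slot_block between -0.01 and 0.01 m and z of tube_strip in the frame of slot_block between 0.029 and 0.037 m and angle between each of tube_strip, blue_bottle, yellow_bottle's own z axis and vertical below 0.1 rad and x of blue_bottle in the frame of dry_bath between -0.012 and 0.012 m and y of blue_bottle in the frame of dry_bath between -0.05 and -0.024 m and z of blue_bottle in the frame of dry_bath between 0.05 and 0.06 m and x of yellow_bottle in the frame of dry_bath between -0.012 and 0.012 m and y of yellow_bottle in the frame of dry_bath between -0.1 and -0.074 m and z of yellow_bottle in the frame of dry_bath between 0.05 and 0.06 m and linear speed of each of slot_block, bottle_block, tube_strip, blue_bottle, yellow_bottle below 0.01 m/s); the robot touches nothing.
It fails at once if the narrow-bored block is moved more than 20 mm (distance of tube_block from where it was at the start of the episode above 0.02 m).
It fails at once if the grey-capped bottle is moved more than 20 mm (distance of grey_bottle from where it was at the start of the episode above 0.02 m).
It also fails if it takes over 128 s, if anything falls off the work surface, if the arm or the gripper's body presses on something with over 40 N, if the wrist force passes 120 N, or if a joint passes its speed limit or range.

ROBOT

A 7-joint arm with a two-finger parallel gripper is mounted at the origin on a cart in front of the work surface, level with it; the furniture and walls round the work are solid. World frame = base frame: x ahead of the robot, y to its left, z up, the work surface at z = 0. Lengths are in m, angles in degrees, forces in N, time in s.
With the tool pointing down it reaches from about 0.4 to 0.85 m from the base axis. Payload 4.5 kg.
Tool frame: the origin (TCP) lies at the very end of the fingers, on their centre line; the grasp point (between the pads) lies 19 mm behind it; z points along the fingers, y is the line along which they close (so a half turn about z gives the same grasp; the last joint's range is limited). The gripper opens to 85 mm and grips with 20 to 120 N. Pads are 22 mm wide; open, the fingers measure 114 mm over their backs; the gripper's body (76 mm by 85 mm) begins 54 mm behind the grasp point. The pads swing forward as they close: fully open they stand 13 mm farther back than shut.
Start: joints at [74.072, 39.483, -11.15, 89.685, 9.013, 51.709, -12.324], TCP at [0.192, -0.595, 0.231] pointing down, gripper open.
Joint ranges: [-172.22, 172.22], [-26.19, 119.32], [-84.43, 86.54], [7.71, 146.69], [-57.33, 237.33], [2.42, 119.75], [-152.13, 152.13]. Speed limits (degrees/s): [147.25, 147.25, 180, 180, 180, 180, 180].

INTERFACE

Orientations are given as a 3x3 rotation matrix whose columns are the frame's x, y, z axes.
In Python, from rig import state, optics, hand_in, models gives the robot as it stands. The module is installed in compiled form; this text tells all that it offers.
- The arm moves only by the tool servo_tool, never from a script. Its argument "targets" is a list of rows, each a list of 3 entries, a list of its own where there are three numbers: the shift along the tool's x, y, z in mm, then the turn, a rotation vector about the tool's x, y, z in rad, then the closure in counts, from 0 (fully open) to 255 (shut). A call has exactly 10 rows; each row is the pose to reach, as a shift and turn from the pose commanded when the call began, along the tool's axes at that moment; what a row does not reach only later rows make up. A row lasts 1/12 s, in which the tool goes at most 41.7 mm and 7.16 degrees, less where a joint would pass 70% of its speed; a pose out of reach is approached as far as the arm can. A call with a gripper value outside its range is refused whole. The fingers move at their own pace and stop on an object; "squeeze" is the grip in N (left out, the last holds). Time passes only in rows, so rows that repeat a pose let the fingers close, or fill a call up. It gives the time, the measured TCP pose, the force, the opening and the grip force at its end, in the units of the state.
- state(): the state, without advancing time (a new reading comes with each control period).
- optics.capture(name): name is "scene" or "top" or "wrist"; returns (picture, depth): 400x640x3 uint8, red, green, blue; 400x640 float32, m along the optical axis (not along the pixel's ray), 0 where there is no reading.
- optics.camera_params(name): a dict with "fx", "fy", "cx", "cy" (pixels), "position" and "rotation" of the camera in the world; the wrist camera has in their place "tool_from_camera" (4x4, takes a point from camera to tool coordinates, whose origin is the TCP and whose axes are the flange's). Camera axes: x right, y up, looking along -z (the intrinsics and any distortion apply to the point x, -y, -z); pixel columns grow to the right and rows downward; lengths in m; the calibration is good to about 2 mm. A picture is of the moment at which its call begins: read the wrist's pose just before it. camera_params takes no time and is no camera call.
- hand_in(): hands the job in; it is judged then, once.
Trained networks look in the newest picture that a camera, given by its name, has taken for a name from the list of things; names that differ only in an ending like _2 or _b are one class to them, and where a whole thing is asked for, a point or a joint stands for the part that bears it (a point fixed in the world has none). Each returns a list of dicts, best first, with "confidence" (0 to 1); they miss things now and then, are a little off and sometimes report something else, mostly with a low value. They report only what shows in the picture. A call takes as long as a camera call. They do not tell look-alikes from the thing itself.
- models.silhouettes(thing, camera): "mask" (400x640 bool, what is visible of it) and "location" ([row, column] in pixels, amid what is visible of it).
The state is a dict: "t": time; "q": joint angles; "qvel": joint speeds; "effort": joint torques, N m; "ee_pos": TCP position; "tool_rot": TCP orientation; "force": force on the tool from outside, world axes, zero at the start; "ft_torque": the same for the moment, N m; "width": finger opening in m; "gripper_force": force on a finger pad.
Only numpy, scipy, OpenCV 4.12 (cv2) and the standard library are available. Lean on these libraries where they do the work, as an engineer would, in place of code of your own. Each camera call takes 0.05 s, during which the arm holds its last target. There are 200 camera calls.

## Working session

There is one attempt and no reset: what is moved stays moved. The work goes in short steps, Python scripts to look and compute and a tool call to move; the robot and the scene stay as the last step left them, time stands still between calls to the robot, and variables do not carry over. Pictures are saved under pics/ and viewed, at most 14 in all, crops included, and the job is handed in when it is done.

Besides the shell and the picture viewer there is one more tool, called after "Call:" by a JSON object that holds its "api" and its "payload". servo_tool: Moves the arm, as the interface text tells. Its arguments: {"type":"object","properties":{"targets":{"type":"array"},"squeeze":{"type":"number"}},"required":["targets"]}

```bash
mkdir -p pics
cat > h.py <<'E'
import numpy as np, cv2
from rig import state, optics, models
def cam(name, st=None):
    p=optics.camera_params(name)
    if name=="wrist":
        st=st or state(); T=np.eye(4); T[:3,:3]=np.array(st["tool_rot"]).reshape(3,3); T[:3,3]=st["ee_pos"]
        M=T@np.array(p["tool_from_camera"]); return p,M[:3,:3],M[:3,3]
    return p,np.array(p["rotation"]).reshape(3,3),np.array(p["position"])
def cloud(name, depth, st=None):
    p,R,t=cam(name,st); v,u=np.mgrid[:400,:640]
    d=depth; P=np.stack([(u-p["cx"])/p["fx"]*d,-(v-p["cy"])/p["fy"]*d,-d],-1)
    W=P@R.T+t; W[d==0]=np.nan; return W
def save(n,im): cv2.imwrite("pics/"+n,im[:,:,::-1])
E
python3 - <<'E'
from h import *
for n in ("top","scene"):
    im,d=optics.capture(n); save(n+"0.png",im); W=cloud(n,d); np.savez(n+"0.npz",im=im,W=W)
    print(optics.camera_params(n))
    for th in ("dry_bath","slot_block","bottle_block","tube_block","tube_strip","blue_bottle","yellow_bottle","grey_bottle"):
        for r in models.silhouettes(th,n)[:3]:
            m=r["mask"]; q=W[m]; q=q[~np.isnan(q[:,0])]
            if len(q)==0: continue
            z=np.percentile(q[:,2],90); top=q[q[:,2]>z-.01]
            print(n,th,round(r["confidence"],2),np.round(r["location"]),m.sum(),np.round(top.mean(0),3),round(z,3))
s=state();print(s["t"],s["ee_pos"],s["tool_rot"],optics.camera_params("wrist"))
E
```

```text
{'fx': 411.78838231529227, 'fy': 411.78838231529227, 'cx': 318.1970887908617, 'cy': 199.70146354975842, 'position': array([0.44220622, 0.06595093, 1.0332933 ]), 'rotation': array([[ 0.0262073 ,  0.99460504, -0.10036924],
       [-0.99907251,  0.02949119,  0.03137505],
       [ 0.03416579,  0.0994539 ,  0.99445544]])}
top dry_bath 0.91 [178. 327.] 4737 [0.598 0.014 0.045] 0.05
top slot_block 0.74 [229. 160.] 1207 [0.467 0.411 0.044] 0.047
top bottle_block 0.95 [246. 425.] 1157 [ 0.443 -0.237  0.044] 0.046
top tube_strip 0.59 [229. 222.] 180 [0.461 0.263 0.027] 0.029
top blue_bottle 0.22 [176. 208.] 1121 [0.597 0.302 0.045] 0.047
top yellow_bottle 0.69 [250. 380.] 82 [ 0.424 -0.128  0.086] 0.087
top yellow_bottle 0.54 [246. 338.] 77 [ 0.432 -0.018  0.088] 0.089
top yellow_bottle 0.52 [235. 364.] 76 [ 0.454 -0.078  0.088] 0.089
top grey_bottle 0.7 [183. 455.] 158 [ 0.595 -0.3    0.085] 0.085
{'fx': 426.58536633479105, 'fy': 426.58536633479105, 'cx': 318.65624648879304, 'cy': 195.78608048272383, 'position': array([ 0.18940603, -0.58793366,  0.80810015]), 'rotation': array([[ 0.89555553, 
[... 952 characters left out ...]
. 434.] 286 [ 0.592 -0.304  0.084] 0.082
0.9 [ 0.19176774 -0.594888    0.2313627 ] [[ 9.51781602e-01  3.06776432e-01  5.08580463e-05]
 [ 3.06776436e-01 -9.51781593e-01 -1.30652573e-04]
 [ 8.32462225e-06  1.39954765e-04 -9.99999990e-01]] {'fx': 311.8717590779234, 'fy': 311.8717590779234, 'cx': 322.0834809333141, 'cy': 202.49522052161265, 'tool_from_camera': array([[-9.20754154e-04,  9.46677985e-01,  3.22179989e-01,
         8.24119362e-02],
       [ 9.99999549e-01,  7.96124375e-04,  5.18593099e-04,
         4.22161765e-04],
       [ 2.34445328e-04,  3.22180321e-01, -9.46678291e-01,
        -1.43141256e-01],
       [ 0.00000000e+00,  0.00000000e+00,  0.00000000e+00,
         1.00000000e+00]])}
```

Run:
```python
from h import *
a=np.load("top0.npz")["im"][110:310,100:500]; save("t1.png",cv2.resize(a,(800,400),interpolation=cv2.INTER_CUBIC))
a=np.load("scene0.npz")["im"][90:390,200:500]; save("s1.png",cv2.resize(a,(600,600),interpolation=cv2.INTER_CUBIC))
```

```text
(no output)
```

View pics/t1.png

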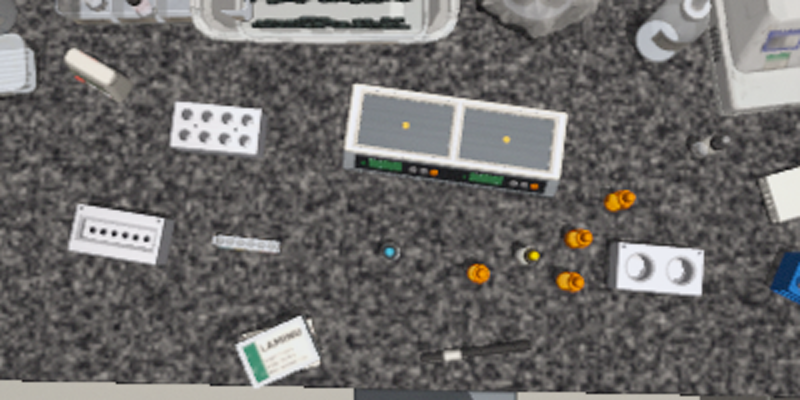

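View pics/s1.png

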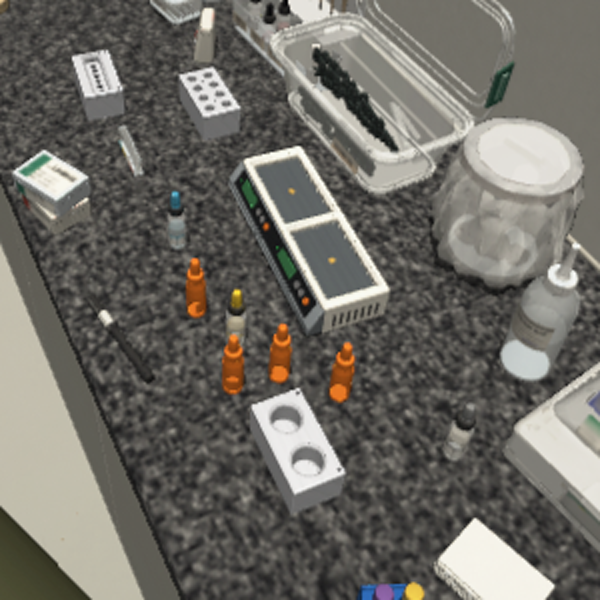

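The pictures show the bath at full-image (327,178), slot block (160,229), strip (222,231), blue bottle (295,235), yellow bottle (366,238) with orange look-alikes around it, and bottle block (429,244). Now the metric poses.

```bash
cat >> h.py <<'E'
def rect(W,c,r,z0,z1,pr=True):
    m=(np.abs(W[...,0]-c[0])<r[0])&(np.abs(W[...,1]-c[1])<r[1])&(W[...,2]>z0)&(W[...,2]<z1)
    n,lab,stt,_=cv2.connectedComponentsWithStats(m.astype(np.uint8))
    k=1+np.argmax(stt[1:,4]); q=W[lab==k]
    (cx,cy),(w,h),a=cv2.minAreaRect((q[:,:2]*1000).astype(np.float32))
    if w>h: w,h,a=h,w,a+90
    a=(a+90)%180-90   # yaw of long axis from +y
    return round(cx,1),round(cy,1),round(w,1),round(h,1),round(a,2),len(q),round(float(np.median(q[:,2]))*1000,1)
E
python3 - <<'E'
from h import *
for n in ("top","scene"):
    W=np.load(n+"0.npz")["W"]
    print(n,"bath",rect(W,(.598,.014),(.09,.16),.046,.06))
    print("slot",rect(W,(.467,.411),(.06,.08),.040,.06))
    print("bott",rect(W,(.443,-.24),(.06,.08),.040,.06))
    print("tube",rect(W,(.597,.30),(.06,.08),.040,.06))
    print("strip",rect(W,(.461,.263),(.03,.06),.012,.04))
    for c in ((.453,.085),(.453,-.08),(.43,-.02),(.424,-.128),(.473,-.143)): print(c,rect(W,c,(.02,.02),.066,.1),rect(W,c,(.02,.02),.03,.1))
E
```

```text
top bath (600.4, 12.6, 87.1, 263.7, -6.11, 1213, 49.3)
slot (467.2, 411.7, 55.8, 105.0, -8.25, 704, 44.6)
bott (443.0, -237.3, 56.0, 105.1, -3.28, 740, 44.6)
tube (597.8, 302.2, 56.0, 104.9, -3.55, 823, 44.9)
strip (460.6, 264.6, 10.8, 77.4, -4.17, 143, 26.6)
(0.453, 0.085) (454.1, 88.5, 16.3, 16.4, 1.97, 50, 71.3) (454.4, 87.8, 19.0, 21.3, -88.85, 74, 69.3)
(0.453, -0.08) (453.9, -77.7, 16.3, 16.6, 1.51, 51, 72.2) (454.3, -76.8, 19.6, 20.3, 59.73, 84, 69.3)
(0.43, -0.02) (431.4, -19.3, 16.3, 16.8, 1.48, 53, 70.7) (432.5, -18.7, 18.9, 21.8, 3.94, 77, 69.7)
(0.424, -0.128) (424.9, -129.6, 15.7, 16.4, -88.59, 52, 71.9) (424.3, -127.9, 17.7, 21.9, -81.52, 90, 67.6)
(0.473, -0.143) (476.6, -138.9, 16.3, 16.4, -87.78, 52, 72.9) (477.1, -137.7, 18.7, 21.7, -87.69, 95, 67.4)
scene bath (599.2, 12.3, 87.5, 266.9, -6.17, 952, 49.1)
slot (466.3, 412.7, 56.1, 109.5, -8.11, 300, 44.3)
bott (440.9, -237.1, 56.7, 105.7, -2.95, 1052, 45.0)
tube (596.9, 302.4, 56.7, 108.5, -3.93, 423, 44.5)
strip (459.7, 264.2, 10.8, 76.4, -4.74, 96, 26.2)
(0.453, 0.085) (452.5, 85.9, 16.0, 17.0, 66.36, 61, 75.1) (451.3, 85.2, 18.0, 22.3, 65.69, 160, 55.9)
(0.453, -0.08) (451.5, -80.0, 15.3, 17.2, -26.36, 71, 74.2) (451.4, -81.3, 19.7, 20.3, 64.06, 176, 56.7)
(0.43, -0.02) (429.5, -20.8, 15.1, 18.3, 70.86, 70, 73.6) (429.6, -21.7, 17.4, 21.3, 67.53, 173, 56.4)
(0.424, -0.128) (422.4, -131.9, 16.3, 16.7, 64.09, 80, 73.1) (422.2, -133.2, 18.7, 21.5, 63.91, 193, 56.5)
(0.473, -0.143) (474.0, -142.4, 14.0, 17.6, 67.71, 76, 74.1) (474.1, -143.9, 16.8, 21.9, 67.71, 184, 58.4)
```

```bash
cat > plan.py <<'E'
import sys,numpy as np
from rig import state
# args: waypoints x,y,z(mm),yaw(deg); first "now" pose = measured
def plan(*w,start=None):
    if start is None:
        s=state(); R=np.array(s["tool_rot"]).reshape(3,3); p=np.array(s["ee_pos"])*1000; psi=np.degrees(np.arctan2(R[1,0],R[0,0]))
        print("now",np.round(p,1),round(psi,2),"t",s["t"],"w",round(s["width"]*1000,1),"F",np.round(s["force"],1))
    else: p=np.array(start[:3],float); psi=start[3]
    for x,y,z,a in w:
        d=np.array([x,y,z])-p; c,s_=np.cos(np.radians(psi)),np.sin(np.radians(psi))
        print((x,y,z,a),"shift",np.round([d[0]*c+d[1]*s_,d[0]*s_-d[1]*c,-d[2]],1),"turnz",round(-np.radians(a-psi),4))
E
python3 - <<'E'
from plan import *
b=(443,-237,150,86.8); plan(b)
c=(443,-237,16,86.8)
B=np.array([600.5,12.6]); t=np.radians(-6.1); ex=np.array([np.cos(t),np.sin(t)]); ey=np.array([-np.sin(t),np.cos(t)])
L=B+62*ey; Rr=B-62*ey; print(L,Rr,"bores",Rr+25*ey,Rr-25*ey)
g=(Rr[0],Rr[1],150,83.9); plan((*Rr,150,83.9),start=b)
plan((467,412,150,81.8),start=g); plan((*L,150,83.9),start=(467,412,150,81.8))
E
```

```text
now [ 191.8 -594.9  231.4] 17.87 t 0.9 w 85.3 F [-0.6 -0.5  0.2]
(443, -237, 150, 86.8) shift [ 348.9 -263.6   81.4] turnz -1.2031
[607.08837242  74.24895254] [593.91162758 -49.04895254] bores [596.56822936 -24.19050393] [591.25502579 -73.90740114]
(np.float64(593.9116275771536), np.float64(-49.04895253625869), 150, 83.9) shift [196.1 140.2  -0. ] turnz 0.0506
(467, 412, 150, 81.8) shift [ 445.  -175.2   -0. ] turnz 0.0367
(np.float64(607.0883724228464), np.float64(74.24895253625868), 150, 83.9) shift [-314.3  186.8   -0. ] turnz -0.0367
```

Call:
{"api": "servo_tool", "payload": {"targets": [[[348.9,-263.6,81.4],[0,0,-1.2031],0],[[348.9,-263.6,81.4],[0,0,-1.2031],0],[[348.9,-263.6,81.4],[0,0,-1.2031],0],[[348.9,-263.6,81.4],[0,0,-1.2031],0],[[348.9,-263.6,81.4],[0,0,-1.2031],0],[[348.9,-263.6,81.4],[0,0,-1.2031],0],[[348.9,-263.6,81.4],[0,0,-1.2031],0],[[348.9,-263.6,81.4],[0,0,-1.2031],0],[[348.9,-263.6,81.4],[0,0,-1.2031],0],[[348.9,-263.6,81.4],[0,0,-1.2031],0]], "squeeze": 60}}

```text
t: 1.73
ee_pos: [0.4281, -0.2582, 0.1549]
tool_rot: [[0.051, 0.999, 0.001], [0.999, -0.051, -0.0], [-0.0, 0.001, -1.0]]
force: [0.2, -1.0, -0.2]
width: 0.0858
gripper_force: 0.0
```

Run:
```python
from plan import *
plan((443,-237,150,86.8),(443,-237,16,86.8))
from h import *
s=state(); im,d=optics.capture("wrist"); W=cloud("wrist",d,s); save("w1.png",im)
print(rect(W,(.443,-.237),(.06,.08),.040,.06), np.nanmin(W[...,2]), state()["q"])
```

```text
now [ 428.1 -258.2  154.9] 87.1 t 1.7333 w 85.8 F [ 0.2 -1.  -0.2]
(443, -237, 150, 86.8) shift [21.9 13.8  4.9] turnz 0.0052
(443, -237, 16, 86.8) shift [ 21.9  13.8 138.9] turnz 0.0052
(442.2, -237.1, 56.1, 103.8, -3.38, 6173, 45.4) -0.90842222666774 [ 39.9173209   38.71253119 -24.37841488 114.94445512  28.17248509
  31.80707781  -5.9496381 ]
```

Call:
{"api": "servo_tool", "payload": {"targets": [[[21.5,13.2,5],[0,0,0.005],0],[[21.5,13.2,15],[0,0,0.005],0],[[21.5,13.2,45],[0,0,0.005],0],[[21.5,13.2,80],[0,0,0.005],0],[[21.5,13.2,110],[0,0,0.005],0],[[21.5,13.2,130],[0,0,0.005],0],[[21.5,13.2,138],[0,0,0.005],0],[[21.5,13.2,138],[0,0,0.005],0],[[21.5,13.2,138],[0,0,0.005],255],[[21.5,13.2,138],[0,0,0.005],255]]}}

```text
t: 2.62
ee_pos: [0.4423, -0.2394, 0.0183]
tool_rot: [[0.061, 0.998, 0.002], [0.998, -0.061, -0.001], [-0.001, 0.002, -1.0]]
force: [0.6, 0.2, 0.4]
width: 0.0638
gripper_force: 0.0
```

Call:
{"api": "servo_tool", "payload": {"targets": [[[0,0,0],[0,0,0],255],[[0,0,0],[0,0,0],255],[[0,0,0],[0,0,0],255],[[0,0,0],[0,0,0],255],[[0,0,-10],[0,0,0],255],[[0,0,-30],[0,0,0],255],[[0,0,-60],[0,0,0],255],[[0,0,-95],[0,0,0],255],[[0,0,-120],[0,0,0],255],[[0,0,-120],[0,0,0],255]]}}

```text
t: 3.45
ee_pos: [0.4439, -0.2401, 0.1419]
tool_rot: [[0.062, 0.998, 0.008], [0.998, -0.062, -0.003], [-0.003, 0.009, -1.0]]
force: [0.2, 0.4, -3.7]
width: 0.055
gripper_force: 65.1
```

Run:
```python
from plan import *
plan((594,-49,140,83.9),(594,-49,57,83.9))
```

```text
now [ 443.9 -240.1  141.9] 86.45 t 3.45 w 55.0 F [ 0.2  0.4 -3.7]
(594, -49, 140, 83.9) shift [200.1 138.    1.9] turnz 0.0445
(594, -49, 57, 83.9) shift [200.1 138.   84.9] turnz 0.0445
```

Call:
{"api": "servo_tool", "payload": {"targets": [[[34,24,0],[0,0,0.008],255],[[68,48,0],[0,0,0.016],255],[[102,72,0],[0,0,0.024],255],[[136,96,0],[0,0,0.032],255],[[165,117,0],[0,0,0.04],255],[[185,130,0],[0,0,0.047],255],[[197.7,137.8,0],[0,0,0.047],255],[[197.7,137.8,0],[0,0,0.047],255],[[197.7,137.8,10],[0,0,0.047],255],[[197.7,137.8,10],[0,0,0.047],255]]}}

```text
t: 4.28
ee_pos: [0.5881, -0.0527, 0.1247]
tool_rot: [[0.11, 0.994, -0.006], [0.994, -0.11, -0.003], [-0.003, -0.005, -1.0]]
force: [-0.6, 0.1, -4.5]
width: 0.0551
gripper_force: 64.9
```

Run:
```python
from plan import *
plan((593.7,-51.3,80,83.7),(593.7,-51.3,58,83.7))
from h import *
s=state(); im,d=optics.capture("wrist"); W=cloud("wrist",d,s); save("w2.png",im)
np.savez("w2.npz",W=W)
print("deck",rect(W,(.600,.013),(.09,.16),.047,.053))
print("bayL",rect(W,(.607,.074),(.06,.08),.036,.043))
m=(W[...,2]>.046)&(W[...,2]<.053); print(m.sum(), s["force"])
```

```text
now [588.1 -52.7 124.7] 83.7 t 4.2833 w 55.1 F [-0.6  0.1 -4.5]
(593.7, -51.3, 80, 83.7) shift [ 2.   5.4 44.7] turnz -0.0001
(593.7, -51.3, 58, 83.7) shift [ 2.   5.4 66.7] turnz -0.0001
deck (603.2, 31.3, 84.3, 105.7, -6.2, 6034, 49.7)
bayL (605.9, 52.5, 64.5, 66.9, -6.31, 10801, 40.9)
9450 [-0.63340707  0.07330126 -4.46441272]
```

View pics/w2.png

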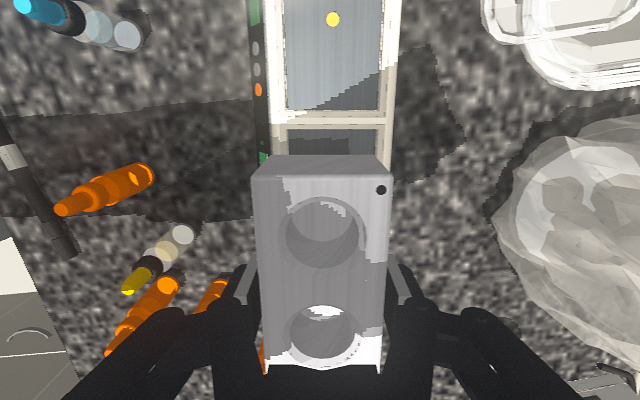

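The wrist picture shows the bottle block held level, with the bays ahead along columns 275-390. The tool seems to lag its target, so I let it settle.

Call:
{"api": "servo_tool", "payload": {"targets": [[[0,0,0],[0,0,0],255],[[0,0,0],[0,0,0],255],[[0,0,0],[0,0,0],255],[[0,0,0],[0,0,0],255],[[0,0,0],[0,0,0],255],[[0,0,0],[0,0,0],255],[[0,0,0],[0,0,0],255],[[0,0,0],[0,0,0],255],[[0,0,0],[0,0,0],255],[[0,0,0],[0,0,0],255]]}}

```text
t: 5.17
ee_pos: [0.591, -0.0499, 0.127]
tool_rot: [[0.108, 0.994, 0.0], [0.994, -0.108, -0.0], [-0.0, 0.0, -1.0]]
force: [0.7, 0.1, -4.7]
width: 0.055
gripper_force: 64.9
```

Call:
{"api": "servo_tool", "payload": {"targets": [[[-1,3.6,0],[0,0,0],255],[[-1,3.6,10],[0,0,0],255],[[-1,3.6,25],[0,0,0],255],[[-1,3.6,38],[0,0,0],255],[[-1,3.6,47],[0,0,0],255],[[-1,3.6,54],[0,0,0],255],[[-1,3.6,60],[0,0,0],255],[[-1,3.6,65],[0,0,0],255],[[-1,3.6,67],[0,0,0],255],[[-1,3.6,67],[0,0,0],255]]}}

```text
t: 6.0
ee_pos: [0.5945, -0.0513, 0.0597]
tool_rot: [[0.108, 0.994, -0.0], [0.994, -0.108, -0.0], [-0.0, -0.0, -1.0]]
force: [0.4, -1.2, -3.7]
width: 0.0553
gripper_force: 65.1
```

Call:
{"api": "servo_tool", "payload": {"targets": [[[0,0,1],[0,0,0],255],[[0,0,1],[0,0,0],0],[[0,0,1],[0,0,0],0],[[0,0,1],[0,0,0],0],[[0,0,1],[0,0,0],0],[[0,0,-10],[0,0,0],0],[[0,0,-40],[0,0,0],0],[[0,0,-80],[0,0,0],0],[[0,0,-90],[0,0,0],0],[[0,0,-90],[0,0,0],0]]}}

```text
t: 6.83
ee_pos: [0.5974, -0.0511, 0.1546]
tool_rot: [[0.108, 0.994, 0.009], [0.994, -0.108, 0.0], [0.001, 0.009, -1.0]]
force: [0.3, -0.1, -0.3]
width: 0.0857
gripper_force: 0.0
```

Run:
```python
from plan import *
plan((467,412,150,81.8))
from h import *
s=state(); im,d=optics.capture("wrist"); W=cloud("wrist",d,s); save("w3.png",im)
t,R=None,None
print("block",rect(W,(.594,-.049),(.06,.08),.078,.095))
```

```text
now [597.4 -51.1 154.6] 83.8 t 6.8333 w 85.7 F [ 0.3 -0.1 -0.3]
(467, 412, 150, 81.8) shift [ 446.2 -179.7    4.6] turnz 0.0348
block (594.9, -49.0, 56.0, 104.0, -6.09, 7915, 85.3)
```

Call:
{"api": "servo_tool", "payload": {"targets": [[[37,-14.7,0],[0,0,0.003],0],[[74,-29.4,0],[0,0,0.006],0],[[111,-44,0],[0,0,0.009],0],[[148,-58.6,0],[0,0,0.012],0],[[185,-73.3,0],[0,0,0.015],0],[[222,-88,0],[0,0,0.018],0],[[259,-102.6,0],[0,0,0.021],0],[[297,-117.6,0],[0,0,0.024],0],[[335,-132.6,0],[0,0,0.027],0],[[372,-147.3,0],[0,0,0.029],0]]}}

```text
t: 7.72
ee_pos: [0.4864, 0.3357, 0.1488]
tool_rot: [[0.136, 0.991, -0.002], [0.991, -0.136, -0.002], [-0.002, -0.002, -1.0]]
force: [0.8, 0.2, -0.8]
width: 0.0855
gripper_force: 0.0
```

Call:
{"api": "servo_tool", "payload": {"targets": [[[35,-15,0],[0,0,0.006],0],[[60,-26,0],[0,0,0.006],0],[[73.8,-31.7,0],[0,0,0.006],0],[[73.8,-31.7,0],[0,0,0.006],0],[[73.8,-31.7,0],[0,0,0.006],0],[[73.8,-31.7,30],[0,0,0.006],0],[[73.8,-31.7,65],[0,0,0.006],0],[[73.8,-31.7,85],[0,0,0.006],0],[[73.8,-31.7,90],[0,0,0.006],0],[[73.8,-31.7,90],[0,0,0.006],0]]}}

```text
t: 8.55
ee_pos: [0.4674, 0.408, 0.0583]
tool_rot: [[0.145, 0.989, -0.002], [0.989, -0.145, -0.005], [-0.005, -0.001, -1.0]]
force: [-0.6, 0.1, 1.0]
width: 0.0851
gripper_force: 0.0
```

Run:
```python
from plan import *
from h import *
s=state(); im,d=optics.capture("wrist"); W=cloud("wrist",d,s)
print("block",rect(W,(.467,.412),(.06,.08),.038,.055))
plan((467,412,17,81.8))
```

```text
block (466.5, 413.2, 56.3, 104.0, -8.02, 12142, 45.2)
now [467.9 409.6  59.9] 81.67 t 8.6 w 85.3 F [ 0.2 -0.2  0.8]
(467, 412, 17, 81.8) shift [ 2.2 -1.3 42.9] turnz -0.0023
```

Call:
{"api": "servo_tool", "payload": {"targets": [[[2.5,-1.5,15],[0,0,0],0],[[2.5,-1.5,30],[0,0,0],0],[[2.5,-1.5,40],[0,0,0],0],[[2.5,-1.5,42],[0,0,0],0],[[2.5,-1.5,42],[0,0,0],255],[[2.5,-1.5,42],[0,0,0],255],[[2.5,-1.5,42],[0,0,0],255],[[2.5,-1.5,42],[0,0,0],255],[[2.5,-1.5,42],[0,0,0],255],[[2.5,-1.5,42],[0,0,0],255]]}}

```text
t: 9.43
ee_pos: [0.4664, 0.415, 0.0192]
tool_rot: [[0.143, 0.99, 0.002], [0.99, -0.143, 0.001], [0.001, 0.001, -1.0]]
force: [-0.1, -1.1, 6.5]
width: 0.0549
gripper_force: 66.8
```

Run:
```python
from plan import *
from h import *
plan((607.9,74.2,140,83.8))
s=state(); im,d=optics.capture("wrist"); W=cloud("wrist",d,s)
b=rect(W,(.467,.412),(.06,.08),.038,.055); print("block",b)
R=np.array(s["tool_rot"]).reshape(3,3); print("block centre in tool (mm)",R.T@(np.array([b[0],b[1],0])-np.array(s["ee_pos"])*1000))
```

```text
now [466.4 415.   19.2] 81.8 t 9.4333 w 54.9 F [-0.1 -1.1  6.5]
(607.9, 74.2, 140, 83.8) shift [-317.1  188.6 -120.8] turnz -0.0349
block (466.3, 416.9, 82.5, 97.3, -8.29, 17956, 45.3)
block centre in tool (mm) [ 1.87105175 -0.44083497 19.23809345]
```

Call:
{"api": "servo_tool", "payload": {"targets": [[[0,0,-10],[0,0,0],255],[[0,0,-35],[0,0,0],255],[[0,0,-70],[0,0,0],255],[[0,0,-100],[0,0,0],255],[[-15,9,-118],[0,0,0],255],[[-45,27,-121],[0,0,0],255],[[-78,47,-121],[0,0,0],255],[[-112,67,-121],[0,0,0],255],[[-146,87,-121],[0,0,0],255],[[-180,108,-121],[0,0,0],255]]}}

```text
t: 10.32
ee_pos: [0.5463, 0.2188, 0.1389]
tool_rot: [[0.142, 0.99, -0.002], [0.99, -0.142, -0.001], [-0.001, -0.001, -1.0]]
force: [1.1, -0.3, -5.6]
width: 0.0546
gripper_force: 65.7
```

Call:
{"api": "servo_tool", "payload": {"targets": [[[-34,20,0],[0,0,-0.01],255],[[-68,40,0],[0,0,-0.02],255],[[-100,60,0],[0,0,-0.03],255],[[-123,73,0],[0,0,-0.036],255],[[-135.3,80.8,0],[0,0,-0.036],255],[[-135.3,80.8,0],[0,0,-0.036],255],[[-135.3,80.8,10],[0,0,-0.036],255],[[-135.3,80.8,20],[0,0,-0.036],255],[[-135.3,80.8,20],[0,0,-0.036],255],[[-135.3,80.8,20],[0,0,-0.036],255]]}}

```text
t: 11.15
ee_pos: [0.6059, 0.0775, 0.1177]
tool_rot: [[0.103, 0.995, -0.003], [0.995, -0.103, 0.0], [-0.0, -0.003, -1.0]]
force: [0.6, 0.4, -5.6]
width: 0.0548
gripper_force: 65.5
```

Run:
```python
from plan import *
from h import *
s=state(); im,d=optics.capture("wrist"); 
plan((608.1,76,60,83.7))
```

```text
now [606.7  77.3 118.4] 84.03 t 11.2 w 54.9 F [ 1.  -0.4 -4.5]
(608.1, 76, 60, 83.7) shift [-1.1  1.6 58.4] turnz 0.0058
```

Call:
{"api": "servo_tool", "payload": {"targets": [[[-1,1,0],[0,0,0.005],255],[[-1,1,10],[0,0,0.005],255],[[-1,1,22],[0,0,0.005],255],[[-1,1,33],[0,0,0.005],255],[[-1,1,41],[0,0,0.005],255],[[-1,1,47],[0,0,0.005],255],[[-1,1,52],[0,0,0.005],255],[[-1,1,56],[0,0,0.005],255],[[-1,1,58],[0,0,0.005],255],[[-1,1,58],[0,0,0.005],255]]}}

```text
t: 12.03
ee_pos: [0.6084, 0.0745, 0.0607]
tool_rot: [[0.112, 0.994, -0.0], [0.994, -0.112, -0.0], [-0.0, -0.0, -1.0]]
force: [-0.8, -0.0, -5.1]
width: 0.0548
gripper_force: 65.8
```

Call:
{"api": "servo_tool", "payload": {"targets": [[[0,0,1],[0,0,0],255],[[0,0,1],[0,0,0],0],[[0,0,1],[0,0,0],0],[[0,0,1],[0,0,0],0],[[0,0,1],[0,0,0],0],[[0,0,-10],[0,0,0],0],[[0,0,-40],[0,0,0],0],[[0,0,-80],[0,0,0],0],[[0,0,-110],[0,0,0],0],[[0,0,-110],[0,0,0],0]]}}

```text
t: 12.87
ee_pos: [0.6129, 0.0759, 0.1786]
tool_rot: [[0.112, 0.994, 0.013], [0.994, -0.112, 0.003], [0.005, 0.012, -1.0]]
force: [1.2, 1.8, -0.2]
width: 0.0856
gripper_force: 0.0
```

Run:
```python
from plan import *
from h import *
s=state(); im,d=optics.capture("wrist"); W=cloud("wrist",d,s); save("w4.png",im)
print("blockL",rect(W,(.608,.074),(.06,.08),.078,.095),"R",rect(W,(.594,-.049),(.06,.06),.078,.095))
plan((460.5,264.5,110,85.6))
```

```text
blockL (608.4, 73.2, 56.2, 103.6, -6.37, 5827, 85.2) R (595.2, -44.5, 56.1, 97.1, -6.01, 4028, 85.2)
now [611.3  75.3 175.7] 83.57 t 12.9167 w 85.3 F [ 0.8 -0.3 -0.3]
(460.5, 264.5, 110, 85.6) shift [ 171.1 -171.    65.7] turnz -0.0354
```

View pics/w4.png

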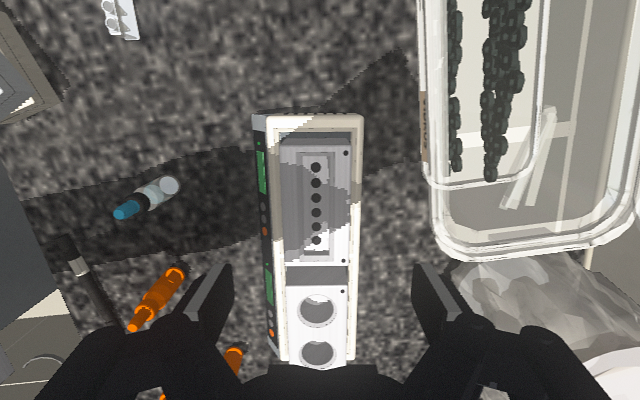

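Both blocks sit flat (tops at 85 mm): slot block at columns 280-350, bottle block below it with bores at (320,310) and (318,352). On to the strip.

Call:
{"api": "servo_tool", "payload": {"targets": [[[25,-25,0],[0,0,-0.005],130],[[52,-51,6],[0,0,-0.01],130],[[80,-78,20],[0,0,-0.015],130],[[106,-104,34],[0,0,-0.02],130],[[132,-130,46],[0,0,-0.03],130],[[155,-152,57],[0,0,-0.035],130],[[171.7,-168.8,62],[0,0,-0.035],130],[[171.7,-168.8,62],[0,0,-0.035],130],[[171.7,-168.8,62],[0,0,-0.035],130],[[171.7,-168.8,62],[0,0,-0.035],130]]}}

```text
t: 13.75
ee_pos: [0.4602, 0.2629, 0.1088]
tool_rot: [[0.077, 0.997, -0.0], [0.997, -0.077, -0.001], [-0.001, 0.0, -1.0]]
force: [-0.0, -0.6, 0.2]
width: 0.0416
gripper_force: 0.0
```

Run:
```python
from plan import *
from h import *
s=state(); im,d=optics.capture("wrist"); W=cloud("wrist",d,s); save("w5.png",im)
b=rect(W,(.461,.264),(.03,.06),.016,.04);print("strip",b)
q=W[(np.abs(W[...,0]-.461)<.02)&(np.abs(W[...,1]-.264)<.05)&(W[...,2]>.016)]; print(np.percentile(q[:,2],[50,90,99]))
plan((b[0],b[1],14,90+b[4]))
```

```text
strip (460.1, 265.7, 10.4, 78.4, -4.18, 1304, 26.6)
[0.1880782  0.19584411 0.19865684]
now [460.8 262.5 109. ] 85.48 t 13.8 w 41.8 F [-0.   0.   0.4]
(460.1, 265.7, 14, 85.82) shift [ 3.2 -0.9 95. ] turnz -0.0059
```

View pics/w5.png

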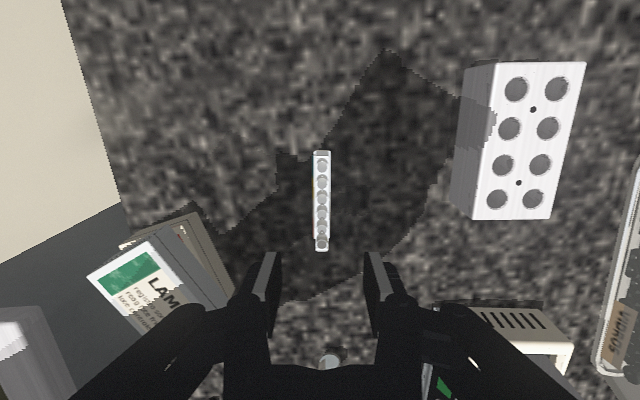

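The strip stands at pixel (321,200), directly ahead and clear of neighbours.

Call:
{"api": "servo_tool", "payload": {"targets": [[[3.2,-0.7,20],[0,0,-0.006],130],[[3.2,-0.7,50],[0,0,-0.006],130],[[3.2,-0.7,78],[0,0,-0.006],130],[[3.2,-0.7,90],[0,0,-0.006],130],[[3.2,-0.7,94],[0,0,-0.006],130],[[3.2,-0.7,94],[0,0,-0.006],130],[[3.2,-0.7,94],[0,0,-0.006],255],[[3.2,-0.7,94],[0,0,-0.006],255],[[3.2,-0.7,94],[0,0,-0.006],255],[[3.2,-0.7,94],[0,0,-0.006],255]], "squeeze": 30}}

```text
t: 14.63
ee_pos: [0.4605, 0.2673, 0.0162]
tool_rot: [[0.071, 0.997, 0.002], [0.997, -0.071, 0.001], [0.001, 0.002, -1.0]]
force: [-0.9, -1.4, 5.7]
width: 0.0129
gripper_force: 33.0
```

Call:
{"api": "servo_tool", "payload": {"targets": [[[0,0,0],[0,0,0],255],[[0,0,0],[0,0,0],255],[[0,0,0],[0,0,0],255],[[0,0,-10],[0,0,0],255],[[0,0,-35],[0,0,0],255],[[0,0,-70],[0,0,0],255],[[0,0,-105],[0,0,0],255],[[0,0,-115],[0,0,0],255],[[0,0,-115],[0,0,0],255],[[0,0,-115],[0,0,0],255]]}}

```text
t: 15.47
ee_pos: [0.4597, 0.2671, 0.1308]
tool_rot: [[0.071, 0.997, 0.001], [0.997, -0.071, 0.001], [0.001, 0.001, -1.0]]
force: [-0.5, -0.3, -0.6]
width: 0.0134
gripper_force: 32.3
```

Run:
```python
from plan import *
from h import *
s=state(); im,d=optics.capture("wrist"); W=cloud("wrist",d,s); save("w6.png",im[150:400,200:440])
plan((608.4,73.5,130,83.9))
m=(np.abs(W[...,0]-.461)<.05)&(np.abs(W[...,1]-.264)<.06)&(W[...,2]>.09)&(W[...,2]<.16)
print(m.sum(), rect(W,(.461,.264),(.015,.06),.10,.16))
```

```text
now [459.1 266.7 129.8] 85.94 t 15.5167 w 13.5 F [ 0.1  0.2 -1.2]
(608.4, 73.5, 130, 83.9) shift [-182.1  162.6   -0.2] turnz 0.0356
5588 (455.8, 266.0, 20.9, 78.1, -4.12, 4366, 141.0)
```

View pics/w6.png

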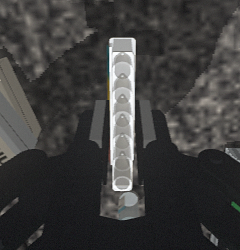

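The strip is held straight and centred between the pads.

Call:
{"api": "servo_tool", "payload": {"targets": [[[-29,26,0],[0,0,0.006],255],[[-58,52,0],[0,0,0.012],255],[[-87,78,0],[0,0,0.018],255],[[-116,104,0],[0,0,0.024],255],[[-145,130,0],[0,0,0.03],255],[[-168,150,0],[0,0,0.037],255],[[-181.4,162.4,0],[0,0,0.037],255],[[-181.4,162.4,0],[0,0,0.037],255],[[-181.4,162.4,0],[0,0,0.037],255],[[-181.4,162.4,0],[0,0,0.037],255]]}}

```text
t: 16.35
ee_pos: [0.607, 0.0761, 0.1287]
tool_rot: [[0.106, 0.994, -0.003], [0.994, -0.106, 0.001], [0.0, -0.003, -1.0]]
force: [0.1, -0.2, 0.1]
width: 0.0135
gripper_force: 32.3
```

Call:
{"api": "servo_tool", "payload": {"targets": [[[0,0,0],[0,0,0],255],[[0,0,0],[0,0,0],255],[[0,0,0],[0,0,0],255],[[0,0,3],[0,0,0],255],[[0,0,6],[0,0,0],255],[[0,0,9],[0,0,0],255],[[0,0,9],[0,0,0],255],[[0,0,9],[0,0,0],255],[[0,0,9],[0,0,0],255],[[0,0,9],[0,0,0],255]]}}

```text
t: 17.18
ee_pos: [0.6087, 0.0747, 0.1211]
tool_rot: [[0.108, 0.994, 0.0], [0.994, -0.108, 0.0], [0.0, 0.0, -1.0]]
force: [-0.0, -0.1, -0.9]
width: 0.0136
gripper_force: 32.3
```

Run:
```python
from plan import *
from h import *
s=state(); im,d=optics.capture("wrist"); W=cloud("wrist",d,s)
plan((608.4,74.2,89,83.8))
b=rect(W,(.608,.074),(.015,.06),.11,.16); print("strip",b)
```

```text
now [608.8  74.7 121.2] 83.81 t 17.2333 w 13.1 F [-0.2 -0.2  0. ]
(608.4, 74.2, 89, 83.8) shift [-0.6 -0.3 32.2] turnz 0.0002
strip (602.9, 74.0, 21.5, 78.0, -5.77, 4651, 131.8)
```

Call:
{"api": "servo_tool", "payload": {"targets": [[[-0.6,-0.3,6],[0,0,0],255],[[-0.6,-0.3,12],[0,0,0],255],[[-0.6,-0.3,17],[0,0,0],255],[[-0.6,-0.3,21],[0,0,0],255],[[-0.6,-0.3,25],[0,0,0],255],[[-0.6,-0.3,28],[0,0,0],255],[[-0.6,-0.3,30],[0,0,0],255],[[-0.6,-0.3,31],[0,0,0],255],[[-0.6,-0.3,31],[0,0,0],255],[[-0.6,-0.3,31],[0,0,0],255]]}}

```text
t: 18.07
ee_pos: [0.6084, 0.0742, 0.0901]
tool_rot: [[0.108, 0.994, 0.0], [0.994, -0.108, 0.0], [0.0, 0.0, -1.0]]
force: [0.1, 0.4, 0.4]
width: 0.0131
gripper_force: 32.3
```

Call:
{"api": "servo_tool", "payload": {"targets": [[[0,0,0.7],[0,0,0],255],[[0,0,0.7],[0,0,0],255],[[0,0,0.7],[0,0,0],130],[[0,0,0.7],[0,0,0],130],[[0,0,0.7],[0,0,0],130],[[0,0,-8],[0,0,0],130],[[0,0,-30],[0,0,0],130],[[0,0,-60],[0,0,0],130],[[0,0,-75],[0,0,0],130],[[0,0,-75],[0,0,0],130]]}}

```text
t: 18.9
ee_pos: [0.6109, 0.0751, 0.1695]
tool_rot: [[0.108, 0.994, 0.008], [0.994, -0.108, 0.002], [0.003, 0.007, -1.0]]
force: [0.5, -0.2, -0.5]
width: 0.0416
gripper_force: 0.0
```

Run:
```python
from plan import *
from h import *
s=state(); im,d=optics.capture("wrist"); W=cloud("wrist",d,s); save("w7.png",im)
b=rect(W,(.608,.074),(.02,.06),.092,.13); print("strip",b)
print("block",rect(W,(.608,.074),(.06,.08),.078,.09))
plan((453.3,86.7,140,83.8))
```

```text
strip (607.8, 72.6, 10.2, 78.0, -6.07, 1431, 99.6)
block (608.3, 73.4, 56.2, 103.2, -6.38, 6120, 85.2)
now [609.7  74.6 167.5] 83.81 t 18.95 w 41.9 F [-0.1  0.  -1.7]
(453.3, 86.7, 140, 83.8) shift [  -4.8 -156.8   27.5] turnz 0.0001
```

View pics/w7.png

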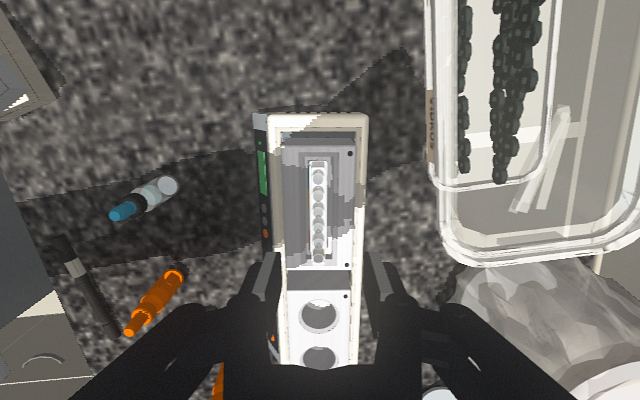

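The strip stands in the slot (tubes at 99.6 mm, as 73 + 26.6 calls for). Next, the blue bottle, seen at (145,200).

Call:
{"api": "servo_tool", "payload": {"targets": [[[-1,-35,0],[0,0,0],130],[[-2,-72,4],[0,0,0],130],[[-3,-110,12],[0,0,0],130],[[-4,-140,20],[0,0,0],130],[[-4.3,-155.5,24],[0,0,0],130],[[-4.3,-155.5,24],[0,0,0],130],[[-4.3,-155.5,24],[0,0,0],130],[[-4.3,-155.5,24],[0,0,0],130],[[-4.3,-155.5,24],[0,0,0],130],[[-4.3,-155.5,24],[0,0,0],130]]}}

```text
t: 19.78
ee_pos: [0.4546, 0.0866, 0.141]
tool_rot: [[0.109, 0.994, 0.001], [0.994, -0.109, 0.0], [0.001, 0.001, -1.0]]
force: [0.3, 0.7, -0.4]
width: 0.0418
gripper_force: 0.0
```

Run:
```python
from plan import *
from h import *
s=state(); im,d=optics.capture("wrist"); W=cloud("wrist",d,s); save("w8.png",im)
for z in ((.086,.1),(.063,.086),(.052,.061)):
  try: print(z,rect(W,(.453,.087),(.02,.02),*z))
  except Exception as e: print(z,e)
plan((453.3,86.7,36,83.8))
```

```text
(0.086, 0.1) (453.7, 89.7, 9.6, 10.5, 65.66, 188, 89.7)
(0.063, 0.086) (453.5, 90.6, 15.8, 18.6, 85.0, 410, 70.5)
(0.052, 0.061) (455.0, 94.0, 10.6, 20.9, 74.48, 126, 53.2)
now [454.3  86.6 141. ] 83.76 t 19.8333 w 42.0 F [ 0.6 -0.9 -0. ]
(453.3, 86.7, 36, 83.8) shift [  0.  -1. 105.] turnz -0.0007
```

View pics/w8.png

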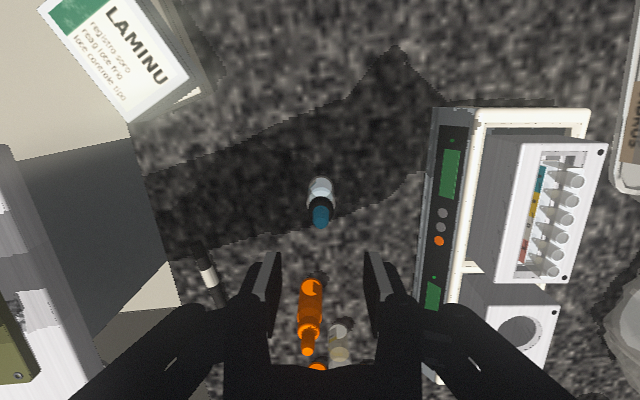

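Blue cap at (320,210), squarely between the fingers' line; the orange ones are behind at (308,310).

Call:
{"api": "servo_tool", "payload": {"targets": [[[2,-0.7,20],[0,0,0],130],[[2,-0.7,50],[0,0,0],130],[[2,-0.7,80],[0,0,0],130],[[2,-0.7,98],[0,0,0],130],[[2,-0.7,105],[0,0,0],130],[[2,-0.7,105],[0,0,0],130],[[2,-0.7,105],[0,0,0],255],[[2,-0.7,105],[0,0,0],255],[[2,-0.7,105],[0,0,0],255],[[2,-0.7,105],[0,0,0],255]]}}

```text
t: 20.67
ee_pos: [0.4535, 0.0888, 0.037]
tool_rot: [[0.108, 0.994, 0.002], [0.994, -0.108, 0.001], [0.001, 0.002, -1.0]]
force: [-1.1, -0.1, -0.2]
width: 0.0216
gripper_force: 29.9
```

Call:
{"api": "servo_tool", "payload": {"targets": [[[0,0,0],[0,0,0],255],[[0,0,-10],[0,0,0],255],[[0,0,-35],[0,0,0],255],[[0,0,-70],[0,0,0],255],[[0,0,-105],[0,0,0],255],[[0,0,-120],[0,0,0],255],[[0,0,-120],[0,0,0],255],[[0,0,-120],[0,0,0],255],[[0,0,-120],[0,0,0],255],[[0,0,-120],[0,0,0],255]]}}

```text
t: 21.5
ee_pos: [0.4519, 0.0883, 0.155]
tool_rot: [[0.107, 0.994, -0.002], [0.994, -0.107, -0.001], [-0.001, -0.002, -1.0]]
force: [0.1, 0.0, 0.3]
width: 0.0223
gripper_force: 30.1
```

Run:
```python
from plan import *
from h import *
s=state(); im,d=optics.capture("wrist"); W=cloud("wrist",d,s); save("w9.png",im)
p=s["ee_pos"]
for z in ((.206,.22),(.188,.204)):
  try: print(z,rect(W,(p[0],p[1]),(.012,.03),*z))
  except Exception as e: print(z,e)
plan((597.3,-24.2,155,83.8))
```

```text
(0.206, 0.22) (451.6, 89.0, 9.2, 9.6, 38.86, 504, 208.1)
(0.188, 0.204) (451.9, 90.6, 15.7, 17.6, 82.42, 1148, 191.2)
now [451.9  88.5 154.9] 83.83 t 21.55 w 21.7 F [-0.8 -0.4 -0.4]
(597.3, -24.2, 155, 83.8) shift [-9.640e+01  1.567e+02 -1.000e-01] turnz 0.0006
```

View pics/w9.png

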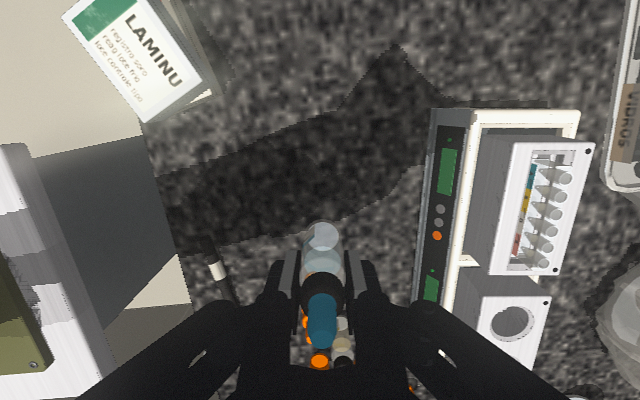

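Bottle held upright, cap at (322,320). To the bore beside the slot block.

Call:
{"api": "servo_tool", "payload": {"targets": [[[-18,29,0],[0,0,0],255],[[-37,60,0],[0,0,0],255],[[-56,91,0],[0,0,0],255],[[-75,122,0],[0,0,0],255],[[-90,145,0],[0,0,0],255],[[-96.8,156.5,0],[0,0,0],255],[[-96.8,156.5,0],[0,0,0],255],[[-96.8,156.5,5],[0,0,0],255],[[-96.8,156.5,10],[0,0,0],255],[[-96.8,156.5,10],[0,0,0],255]]}}

```text
t: 22.38
ee_pos: [0.5956, -0.0229, 0.1443]
tool_rot: [[0.105, 0.994, -0.004], [0.994, -0.105, 0.0], [-0.0, -0.004, -1.0]]
force: [0.4, -0.0, -0.7]
width: 0.0219
gripper_force: 30.1
```

Call:
{"api": "servo_tool", "payload": {"targets": [[[0,0,0],[0,0,0],255],[[0,0,0],[0,0,0],255],[[0,0,0],[0,0,0],255],[[0,0,0],[0,0,0],255],[[0,0,0],[0,0,0],255],[[0,0,5],[0,0,0],255],[[0,0,10],[0,0,0],255],[[0,0,10],[0,0,0],255],[[0,0,10],[0,0,0],255],[[0,0,10],[0,0,0],255]]}}

```text
t: 23.22
ee_pos: [0.5979, -0.0244, 0.1359]
tool_rot: [[0.108, 0.994, -0.0], [0.994, -0.108, -0.0], [-0.0, -0.0, -1.0]]
force: [-1.0, 0.3, -0.2]
width: 0.0222
gripper_force: 30.1
```

Run:
```python
from plan import *
plan((597.6,-24.4,92,83.8))
```

```text
now [597.9 -24.4 135.9] 83.82 t 23.2167 w 22.2 F [-1.   0.3 -0.2]
(597.6, -24.4, 92, 83.8) shift [-0.  -0.3 43.9] turnz 0.0003
```

Call:
{"api": "servo_tool", "payload": {"targets": [[[0,0,6],[0,0,0],255],[[0,0,12],[0,0,0],255],[[0,0,18],[0,0,0],255],[[0,0,24],[0,0,0],255],[[0,0,30],[0,0,0],255],[[0,0,36],[0,0,0],255],[[0,0,40],[0,0,0],255],[[0,0,42],[0,0,0],255],[[0,0,42],[0,0,0],255],[[0,0,42],[0,0,0],255]]}}

```text
t: 24.05
ee_pos: [0.598, -0.0244, 0.094]
tool_rot: [[0.108, 0.994, 0.0], [0.994, -0.108, 0.0], [0.0, 0.0, -1.0]]
force: [-0.1, 0.1, 0.2]
width: 0.0219
gripper_force: 30.1
```

Call:
{"api": "servo_tool", "payload": {"targets": [[[0,0,1.5],[0,0,0],255],[[0,0,1.5],[0,0,0],255],[[0,0,1.5],[0,0,0],130],[[0,0,1.5],[0,0,0],130],[[0,0,1.5],[0,0,0],130],[[0,0,-8],[0,0,0],130],[[0,0,-35],[0,0,0],130],[[0,0,-70],[0,0,0],130],[[0,0,-85],[0,0,0],130],[[0,0,-85],[0,0,0],130]]}}

```text
t: 24.88
ee_pos: [0.6008, -0.0238, 0.1839]
tool_rot: [[0.108, 0.994, 0.009], [0.994, -0.108, 0.001], [0.002, 0.009, -1.0]]
force: [0.2, -0.3, 0.1]
width: 0.0417
gripper_force: 0.0
```

Run:
```python
from plan import *
from h import *
s=state(); im,d=optics.capture("wrist"); W=cloud("wrist",d,s); save("w10.png",im)
print(rect(W,(.598,-.024),(.02,.02),.138,.155),rect(W,(.598,-.024),(.02,.02),.12,.155))
plan((453.2,-78.8,140,83.8))
```

```text
(598.7, -23.7, 9.9, 10.5, 83.49, 246, 144.5) (598.5, -22.5, 15.9, 19.1, 85.1, 658, 127.7)
now [599.4 -24.2 181.7] 83.81 t 24.9333 w 41.9 F [ 0.4 -0.1 -0.3]
(453.2, -78.8, 140, 83.8) shift [ -70.1 -139.5   41.7] turnz 0.0001
```

View pics/w10.png

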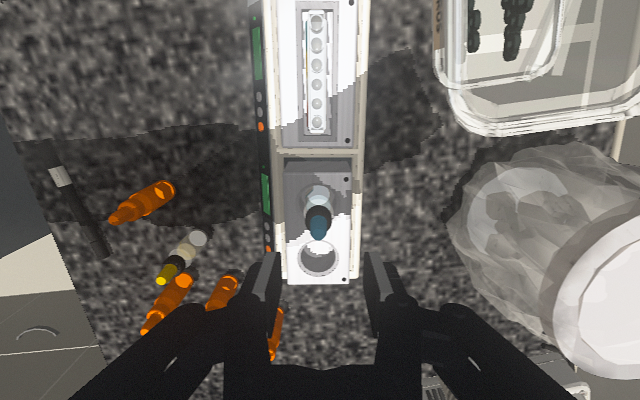

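Blue bottle upright in the inner bore (top at 144.5 mm), yellow waits at (185,255).

Call:
{"api": "servo_tool", "payload": {"targets": [[[-15,-30,0],[0,0,0],130],[[-32,-64,4],[0,0,0],130],[[-49,-98,14],[0,0,0],130],[[-62,-124,26],[0,0,0],130],[[-69.7,-138,38],[0,0,0],130],[[-69.7,-138,38],[0,0,0],130],[[-69.7,-138,38],[0,0,0],130],[[-69.7,-138,38],[0,0,0],130],[[-69.7,-138,38],[0,0,0],130],[[-69.7,-138,38],[0,0,0],130]]}}

```text
t: 25.77
ee_pos: [0.4549, -0.0781, 0.1414]
tool_rot: [[0.107, 0.994, 0.002], [0.994, -0.107, 0.001], [0.001, 0.002, -1.0]]
force: [0.1, 0.6, -0.4]
width: 0.0417
gripper_force: 0.0
```

Run:
```python
from plan import *
from h import *
s=state(); im,d=optics.capture("wrist"); W=cloud("wrist",d,s); save("w11.png",im)
for z in ((.086,.1),(.063,.086)):
  try: print(z,rect(W,(.453,-.079),(.02,.02),*z))
  except Exception as e: print(z,e)
plan((453.3,-78.8,37,83.8))
```

```text
(0.086, 0.1) (453.9, -77.1, 9.5, 10.0, 61.09, 182, 89.9)
(0.063, 0.086) (453.7, -76.0, 15.6, 18.6, 82.83, 414, 70.6)
now [454.6 -78.2 141.3] 83.86 t 25.8167 w 41.6 F [ 0.5 -0.5  0. ]
(453.3, -78.8, 37, 83.8) shift [ -0.7  -1.2 104.3] turnz 0.001
```

View pics/w11.png

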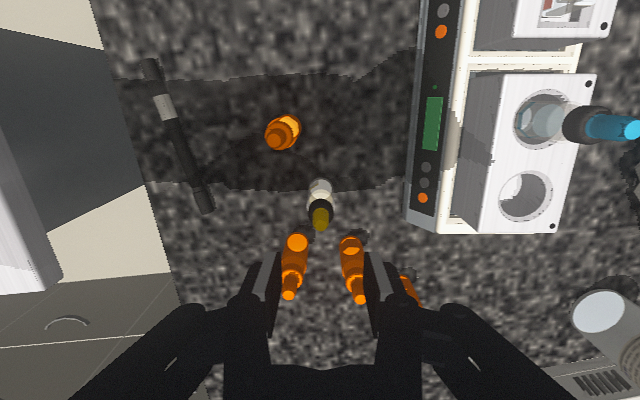

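Yellow cap at (320,215), orange neighbours at (295,265) and (352,265), clear of the finger line.

Call:
{"api": "servo_tool", "payload": {"targets": [[[1,-0.7,20],[0,0,0],130],[[1,-0.7,50],[0,0,0],130],[[1,-0.7,80],[0,0,0],130],[[1,-0.7,98],[0,0,0],130],[[1,-0.7,104],[0,0,0],130],[[1,-0.7,104],[0,0,0],130],[[1,-0.7,104],[0,0,0],255],[[1,-0.7,104],[0,0,0],255],[[1,-0.7,104],[0,0,0],255],[[1,-0.7,104],[0,0,0],255]]}}

```text
t: 26.65
ee_pos: [0.4533, -0.078, 0.038]
tool_rot: [[0.108, 0.994, 0.002], [0.994, -0.108, 0.0], [0.0, 0.002, -1.0]]
force: [0.5, 0.5, 0.5]
width: 0.0216
gripper_force: 30.1
```

Call:
{"api": "servo_tool", "payload": {"targets": [[[0,0,0],[0,0,0],255],[[0,0,-10],[0,0,0],255],[[0,0,-35],[0,0,0],255],[[0,0,-70],[0,0,0],255],[[0,0,-105],[0,0,0],255],[[0,0,-120],[0,0,0],255],[[0,0,-120],[0,0,0],255],[[0,0,-120],[0,0,0],255],[[0,0,-120],[0,0,0],255],[[0,0,-120],[0,0,0],255]]}}

```text
t: 27.48
ee_pos: [0.4517, -0.0779, 0.156]
tool_rot: [[0.108, 0.994, -0.002], [0.994, -0.108, -0.0], [-0.0, -0.002, -1.0]]
force: [-0.6, 0.8, -0.3]
width: 0.022
gripper_force: 30.1
```

Run:
```python
from plan import *
from h import *
s=state(); im,d=optics.capture("wrist"); W=cloud("wrist",d,s)
p=s["ee_pos"]
for z in ((.206,.22),(.188,.204)):
  try: print(z,rect(W,(p[0],p[1]),(.012,.03),*z))
  except Exception as e: print(z,e)
plan((592.4,-74,155,83.8))
```

```text
(0.206, 0.22) (451.6, -77.2, 9.3, 10.0, 22.79, 477, 208.1)
(0.188, 0.204) (451.6, -75.9, 15.0, 17.8, 82.75, 1109, 192.1)
now [451.7 -77.7 155.9] 83.83 t 27.5333 w 21.8 F [ 0.6  0.9 -0.3]
(592.4, -74, 155, 83.8) shift [ 18.8 139.5   0.9] turnz 0.0006
```

Call:
{"api": "servo_tool", "payload": {"targets": [[[4,28,0],[0,0,0],255],[[8,58,0],[0,0,0],255],[[12,88,0],[0,0,0],255],[[16,118,0],[0,0,0],255],[[18.3,138.9,0],[0,0,0],255],[[18.3,138.9,0],[0,0,0],255],[[18.3,138.9,0],[0,0,0],255],[[18.3,138.9,7],[0,0,0],255],[[18.3,138.9,14],[0,0,0],255],[[18.3,138.9,14],[0,0,0],255]]}}

```text
t: 28.37
ee_pos: [0.5902, -0.0748, 0.141]
tool_rot: [[0.107, 0.994, -0.005], [0.994, -0.107, -0.001], [-0.001, -0.005, -1.0]]
force: [0.9, 0.2, -0.7]
width: 0.0216
gripper_force: 30.1
```

Call:
{"api": "servo_tool", "payload": {"targets": [[[0,0,0],[0,0,0],255],[[0,0,0],[0,0,0],255],[[0,0,0],[0,0,0],255],[[0,0,0],[0,0,0],255],[[0,0,0],[0,0,0],255],[[0,0,4],[0,0,0],255],[[0,0,7],[0,0,0],255],[[0,0,7],[0,0,0],255],[[0,0,7],[0,0,0],255],[[0,0,7],[0,0,0],255]]}}

```text
t: 29.2
ee_pos: [0.5927, -0.0745, 0.1359]
tool_rot: [[0.108, 0.994, -0.0], [0.994, -0.108, -0.0], [-0.0, -0.0, -1.0]]
force: [0.4, -0.0, -0.3]
width: 0.0218
gripper_force: 30.1
```

Run:
```python
from plan import *
plan((592.4,-74.4,93,83.8))
```

```text
now [592.7 -74.5 135.9] 83.82 t 29.2 w 21.8 F [ 0.4 -0.  -0.3]
(592.4, -74.4, 93, 83.8) shift [ 0.1 -0.3 42.9] turnz 0.0003
```

Call:
{"api": "servo_tool", "payload": {"targets": [[[0,0,6],[0,0,0],255],[[0,0,12],[0,0,0],255],[[0,0,18],[0,0,0],255],[[0,0,24],[0,0,0],255],[[0,0,30],[0,0,0],255],[[0,0,36],[0,0,0],255],[[0,0,40],[0,0,0],255],[[0,0,42],[0,0,0],255],[[0,0,42],[0,0,0],255],[[0,0,42],[0,0,0],255]]}}

```text
t: 30.03
ee_pos: [0.5928, -0.0744, 0.094]
tool_rot: [[0.108, 0.994, 0.0], [0.994, -0.108, 0.0], [0.0, 0.0, -1.0]]
force: [0.5, -0.3, -0.6]
width: 0.0216
gripper_force: 30.1
```

Call:
{"api": "servo_tool", "payload": {"targets": [[[0,0,1],[0,0,0],255],[[0,0,1],[0,0,0],255],[[0,0,1],[0,0,0],130],[[0,0,1],[0,0,0],130],[[0,0,1],[0,0,0],130],[[0,0,-8],[0,0,0],130],[[0,0,-35],[0,0,0],130],[[0,0,-70],[0,0,0],130],[[0,0,-100],[0,0,0],130],[[0,0,-120],[0,0,0],130]]}}

```text
t: 30.87
ee_pos: [0.5939, -0.0741, 0.2179]
tool_rot: [[0.107, 0.994, 0.004], [0.994, -0.107, 0.0], [0.001, 0.004, -1.0]]
force: [0.5, -0.2, 0.3]
width: 0.042
gripper_force: 0.0
```

Call:
{"api": "servo_tool", "payload": {"targets": [[[-10,-30,0],[0,0,0],130],[[-20,-60,0],[0,0,0],130],[[-30,-90,0],[0,0,0],130],[[-40,-120,0],[0,0,0],130],[[-50,-140,0],[0,0,0],130],[[-60,-160,0],[0,0,0],130],[[-60,-160,0],[0,0,0],130],[[-60,-160,0],[0,0,0],130],[[-60,-160,0],[0,0,0],130],[[-60,-160,0],[0,0,0],130]]}}

```text
t: 31.7
ee_pos: [0.4287, -0.1164, 0.2145]
tool_rot: [[0.107, 0.994, 0.002], [0.994, -0.107, 0.0], [0.001, 0.002, -1.0]]
force: [-0.8, 0.2, 0.2]
width: 0.0423
gripper_force: 0.0
```

Run:
```python
from h import *
im,d=optics.capture("top"); W=cloud("top",d); save("t2.png",cv2.resize(im[110:310,200:500],(750,500)))
im,d=optics.capture("scene"); S=cloud("scene",d); save("s2.png",cv2.resize(im[130:330,250:450],(600,600)))
for X in (W,S):
  for n,c,r,z in (("slot",(.608,.074),(.06,.08),(.080,.09)),("blue",(.598,-.024),(.02,.02),(.12,.16)),("yel",(.592,-.074),(.02,.02),(.12,.16)),("strip",(.608,.074),(.02,.06),(.092,.12)),("tube",(.597,.3),(.06,.08),(.04,.06)),("grey",(.595,-.3),(.02,.02),(.06,.1))):
    try: print(n,rect(X,c,r,*z))
    except Exception as e: print(n,e)
print(state()["t"])
```

```text
slot (609.2, 72.1, 56.6, 104.0, -5.96, 703, 84.6)
blue (598.6, -24.5, 16.2, 18.3, -89.51, 58, 126.4)
yel (593.2, -74.4, 16.8, 17.5, -42.42, 59, 126.4)
strip (608.9, 72.0, 11.0, 77.3, -6.31, 158, 99.0)
tube (598.3, 302.4, 56.7, 104.9, -3.53, 823, 44.9)
grey (595.9, -301.4, 16.6, 17.3, 2.4, 63, 70.1)
slot (617.0, 36.6, 28.9, 72.9, -46.83, 136, 84.9)
blue (595.7, -26.6, 14.7, 16.8, 38.71, 68, 129.5)
yel (590.4, -76.9, 14.2, 18.1, 40.24, 77, 127.9)
strip (610.2, 102.2, 9.8, 13.9, -4.38, 16, 100.8)
tube (572.6, 342.4, 8.8, 27.3, -23.89, 17, 43.7)
grey (592.5, -303.3, 15.8, 18.5, 51.01, 106, 71.5)
31.8
```

View pics/s2.png

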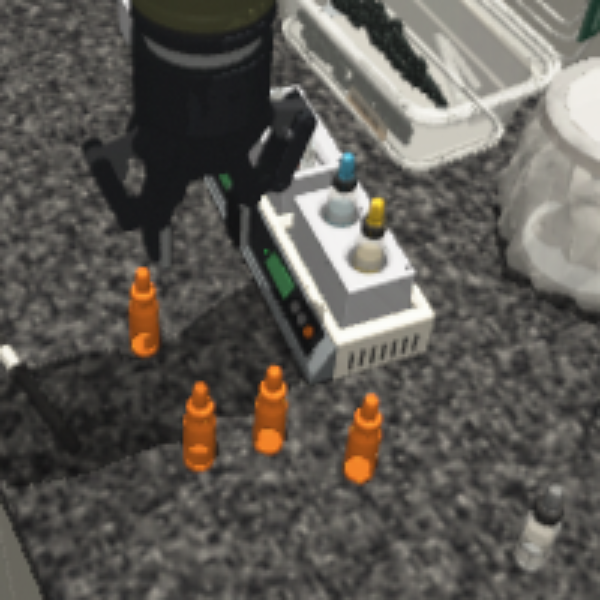

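View pics/t2.png

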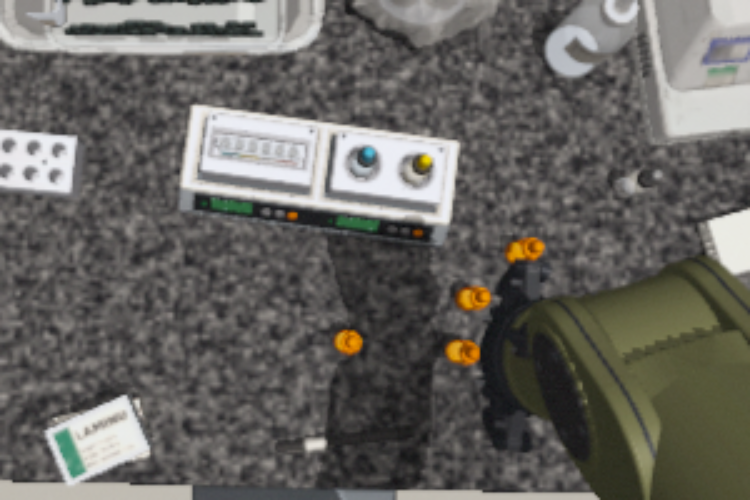

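Everything stands as asked: strip at (260,150), blue at (365,158) inner, yellow at (420,165) outer, and the grey bottle and narrow block haven't moved.

```bash
python3 -c "
from rig import hand_in; print(hand_in())"
```

```text
the job is handed in; nothing more can be done
None
```

I handed the job in at about 32 s of robot time. In the last pictures both blocks sit flat in their bays, the strip is in the slot, and the blue (inner) and yellow (outer) bottles stand upright in the bores. The narrow-bored block and grey bottle are where they were. The hand-in gave no verdict.

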